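# Take the sliding-lid spice box apart

## Task

Take the wooden spice box apart in order so that its tray can be filled: first fold the wire clip outward and all the way down, then slide the lid out over that end until the tray is completely uncovered, leaving the lid hanging in its grooves. Lift the tray out and set it upright in the middle of the chopping board without dropping it. Do not force the lid against the closed clip, and leave the mug, the food tin and the jar where they stand.

Things in the scene. Friction and masses are not known exactly. Their poses are not given: they have to be found in the camera images.
- box: Brown wooden box, 156 (x) by 200 (y) by 78 mm high, fixed. Origin: centre of underside; z up; y runs lengthwise to the end with the clip, where the lid comes out. Inner floor z 8. Long sides: inner faces x +-66, lid grooves z 60 to 71, lips above, tops z 78. End wall at -y (inner face y -92) full height; the one at +y 57 high. Cross wall y 24 to 30, top z 45; tray bay y -92 to 24.
- clip (a joint): Steel wire clip, a loop 100 mm wide (along box x), 80 high, hinged at the box's +y end about a line along box x at y 109, z 36 mm in the box frame. Rad: 0 = upright, blocking the lid; grows as it folds outward (box +y) and down; 1.57 = level, stop at 1.75. Starts at 0 to 0.2. Stiff: stays where left; about 1.3 N at its top bar moves it.
- clip_bar (a point): Middle of the clip's top cross bar (round wire 6 mm thick, level, along the box's x), 80 mm from the hinge line; 116 mm above the worktop when the clip is upright.
- lid: Loose flat lid of light wood, 143 (x) by 188 (y) by 8 mm, in the box's grooves with 3 mm play in height, 1.5 each side; 0.15 kg. Origin: centre of underside; axes as the box's. Closed it lies at y 3, z 60 mm in the box frame. Slid 112 mm toward +y it just uncovers the tray; beyond about 165 mm it nears falling out. It droops a little when far out.
- lid_bar (a point): Centre of the top face of the push bar on the lid: the bar is 80 mm long across the lid (x), 12 mm wide (y) and stands 22 mm above the lid's upper face. It is 70 mm from the lid's centre toward the closed end (lid y = -70), 30 mm above the lid's underside; 90 mm above the worktop when the lid is closed.
- tray: Loose light-wood tray in the box under the lid, 126 (x) by 110 (y) mm, open on top, walls 36 mm high and 4 thick; 0.18 kg. Origin: centre of underside; axes as the box's. In the box it stands at x 0, y -34, z 8 mm in the box frame, with about 3 mm play all round.
- tray_grip (a point): Middle of the top edge of the tray's upright grip rib, 50 mm above the tray's underside: rib 12 mm thick (tray x), 64 mm long (tray y), grip it from above across its thickness; about 50 mm free on either side of it, down to near the tray floor (4 mm thick).
- board: Paddle-shaped wooden chopping board lying fixed on the worktop at the right of the box, 160 (x) by 436 (y) by 14 mm thick. Light part y -218 to 112, top 13 mm up; darker handle end, 124 mm wide, y 112 to 218. Origin: centre of its underside, z up.
- mug: White mug with handle, 92 x 127 x 95 mm, bystander behind the box. Origin: centre of its underside.
- tin: Food tin, 75 mm across, 110 mm high, bystander behind the box. Origin: centre of its underside.
- jar: Jar with red lid, 65 mm across, 100 mm high, bystander behind the box. Origin: centre of its underside.

How it is judged:
On the way, in this order (a step that is already met when the one before it is completed fails the run):
1. the clip is folded out and down past level or nearly so (more than 1.4 rad) (value of joint clip above 1.4 rad), for 0.2 s.
2. the lid is slid out until the tray is uncovered (at least 112 mm) (y of lid in the frame of box above 0.115 m), for 0.2 s.
3. the tray is lifted clear of the box (z of tray in the frame of box above 0.085 m), for 0.1 s.
At the end, for the whole second after the job is handed in: Clip folded down (over 1.4 rad); lid hanging in its grooves, slid out 112 to 172 mm; tray upright, still and flat on the board, its centre within 40 mm of the board's long middle line and, along it, from 150 mm toward the plain end to 90 mm toward the handle end of the board's centre (value of joint clip above 1.4 rad and y of lid in the frame of box between 0.115 and 0.175 m and z of lid in the frame of box above 0.045 m and angle between lid's own z axis and vertical below 0.12 rad and x of tray in the frame of board between -0.04 and 0.04 m and y of tray in the frame of board between -0.15 and 0.09 m and z of tray in the frame of board between 0.01 and 0.019 m and angle between tray's own z axis and vertical below 0.06 rad and linear speed of tray below 0.02 m/s); the robot touches nothing.
It fails at once if the lid is forced out against the closed clip (slid more than 17 mm while the clip is below 1.0 rad) (y of lid in the frame of box above 0.02 m and value of joint clip below 1 rad).
It fails at once if the lid comes out of its grooves (z of lid in the frame of box below 0.04 m or z of lid in the frame of box above 0.08 m or y of lid in the frame of box above 0.195 m).
It fails at once if the tray is dropped (falls faster than 0.5 m/s out of the fingers) (linear speed of tray above 0.5 m/s and contact force between the fingers and tray below 0.1 N).
It fails at once if the mug, tin or jar is moved more than 25 mm (distance of any of mug, tin, jar from where it was at the start of the episode above 0.025 m).
It also fails if it takes over 67 s, if anything falls off the work surface, if the arm or the gripper's body presses on something with over 40 N, if the wrist force passes 120 N, or if a joint passes its speed limit or range.

## Robot

A 6-joint arm with a two-finger parallel gripper is mounted at the origin on a cart in front of the work surface, level with it; the furniture and walls round the work are solid. World frame = base frame: x ahead of the robot, y to its left, z up, the work surface at z = 0. Lengths are in m, angles in rad, forces in N, time in s.
With the tool pointing down it reaches from about 0.375 to 0.975 m from the base axis. Payload 3.8 kg.
Tool frame: the origin (TCP) lies at the very end of the fingers, on their centre line; the grasp point (between the pads) lies bot.hold_point_z behind it (bot.hold_point_z is the distance from the TCP to the grasp point, in m); z points along the fingers, y is the line along which they close (so a half turn about z gives the same grasp; the last joint's range is limited). The gripper opens to 85 mm and grips with 20 to 120 N. Pads are 22 mm wide; open, the fingers measure 114 mm over their backs; the gripper's body (76 mm by 85 mm) begins 54 mm behind the grasp point. The pads swing forward as they close: fully open they stand 13 mm farther back than shut.
Start: joints at [1.275, 0.264, 1.604, -0, 1.274, -0.037], TCP at [0.173, 0.653, 0.231] pointing down, gripper open.
Joint ranges: [-2.63, 2.63], [-0.94, 2.18], [0.31, 2.57], [-1.31, 4.45], [0, 2.66], [-2.55, 2.55]. Speed limits (rad/s): [2.57, 2.57, 3.14, 3.14, 3.14, 3.14].

## Interface

Orientations are given as a rotation vector (axis times angle).
In Python, from workcell import bot, imaging, workorder gives the robot as it stands (bot), with the cameras (imaging) and the job (workorder).
- The arm moves only by the tool jog_arm, called after "Emit:" by a JSON object that holds its "name" and its "arguments". Schema: {"type":"object","properties":{"rows":{"type":"array","items":{"type":"number"},"minItems":4,"maxItems":20},"jaw":{"type":"number"},"squeeze":{"type":"number"},"only":{"type":"string"},"quiet":{"type":"boolean"},"lines":{"type":"string"}},"required":["rows"],"additionalProperties":false}. rows is one flat list of numbers that holds 1 to 5 rows one after another, with no inner brackets; each row has 4 numbers: dx, dy, dz in shares of the most that a row can go, 1 being 62.5 mm, then a turn about the tool's z in a scale on which 1.0 is 4 rad; each row shifts and turns the commanded pose from where the row before left it, along the tool's axes as they then stand; what a row does not reach is not made up. A row lasts 1/8 s, in which the tool goes at most 0.0625 m and 0.188 rad, less where a joint would pass 70% of its speed; a pose out of reach is approached as far as the arm can. jaw is the opening from 0.0 (shut) to 1.0 (fully open), set as the call begins (left out keeps the last). The fingers move at their own pace and stop on an object; squeeze is the grip in N (left out, the last holds). Time passes only in rows, so rows that do not move let the fingers close. The tool returns the time, the measured TCP pose, the force, the opening and the grip force at its end. only (a regular expression) keeps the lines of the reply that match it, lines (a string "A,B") keeps lines A to B, and quiet returns only ok. Input that does not fit is refused with a message, and nothing moves.
- bot.read_state(): the state, without advancing time (a new reading comes with each control period).
- imaging.read_camera(name): name is "scene" or "top" or "wrist"; returns the picture (420x560x3 uint8, red, green, blue); there is no depth.
- imaging.camera_info(name): a dict with "intrinsics" (3x3 intrinsics, pixels), "extrinsics" (4x4, takes a point from camera to world coordinates). Camera axes: x right, y down, z forward; pixel columns grow to the right and rows downward; lengths in m; the calibration is good to about 2 mm. The wrist camera is an equidistant fisheye: a pixel r from the principal point sees the ray r / f radians off the axis. A picture is of the moment at which its call begins: read the wrist's pose just before it. camera_info takes no time and is no camera call; for the wrist camera it gives the pose at the moment of the call.
- workorder.finish_job(): hands the job in; it is judged then, once.
The state is a dict: "time": time; "q": joint angles; "joint_vel": joint speeds; "joint_torque": joint torques, N m; "tool_pos": TCP position; "tcp_rot": TCP orientation; "wrist_force": force on the tool from outside, world axes, zero at the start; "torque": the same for the moment, N m; "width": opening from 0.0 (shut) to 1.0 (fully open); "grip_force": force on a finger pad.
Only numpy, scipy, OpenCV 4.12 (cv2) and the standard library are available. Lean on these libraries where they do the work, as an engineer would, in place of code of your own. Each camera call takes 0.05 s, during which the arm holds its last target. There are 200 camera calls.

## Working session

There is one attempt and no reset: what is moved stays moved. The work goes in short steps, Python scripts to look and compute and a tool call to move; the robot and the scene stay as the last step left them, time stands still between calls to the robot, and variables do not carry over. Pictures are saved under pics/ and viewed, at most 10 in all, crops included, and the job is handed in when it is done.

```bash
ls; mkdir -p pics
```

Run:
```python
from workcell import bot, imaging, workorder
import cv2
for n in("scene","top"):
    im=imaging.read_camera(n); cv2.imwrite(f"pics/{n}0.png",im[:,:,::-1])
    i=imaging.camera_info(n); print(n,i)
s=bot.read_state(); print(s, bot.hold_point_z)
```

```text
pics
workcell.py
scene {'intrinsics': array([[446.55783909,   0.        , 280.93702156],
       [  0.        , 446.55783909, 207.86439144],
       [  0.        ,   0.        ,   1.        ]]), 'extrinsics': array([[ 8.43404544e-01, -4.04401667e-01,  3.53734459e-01,
         1.90341759e-01],
       [-5.37278337e-01, -6.33745273e-01,  5.56505991e-01,
        -6.74989478e-01],
       [-8.74409632e-04, -6.59413543e-01, -7.51779897e-01,
         8.74340462e-01],
       [ 0.00000000e+00,  0.00000000e+00,  0.00000000e+00,
         1.00000000e+00]])}
top {'intrinsics': array([[483.27047138,   0.        , 279.58324187],
       [  0.        , 483.27047138, 205.3249573 ],
       [  0.        ,   0.        ,   1.        ]]), 'extrinsics': array([[ 1.82563088e-03, -9.92654696e-01,  1.20968269e-01,
         4.62522472e-01],
       [-9.99870557e-01,  1.21750747e-04,  1.60889383e-02,
        -1.21435069e-01],
       [-1.59854881e-02, -1.20981983e-01, -9.92525982e-01,
         1.23378696e+00],
       [ 0.00000000e+00,  0.00000000e+00,  0.00000000e+00,
         1.00000000e+00]])}
{'time': 0.1, 'q': array([ 1.27509457e+00,  2.64705193e-01,  1.60523238e+00,  4.39397140e-07,
        1.27369931e+00, -3.69188768e-02]), 'joint_vel': array([-0.00121893, -0.00255861, -0.0029611 ,  0.00182497, -0.00139533,
        0.00104935]), 'joint_torque': array([ 9.72555717e-04, -5.16716158e+01, -3.68586910e+01, -6.63882201e-05,
        6.54671996e-03, -2.66595441e-05]), 'tool_pos': array([0.17255779, 0.65189173, 0.23007081]), 'tcp_rot': array([-0.40531815, -3.11499322,  0.0031663 ]), 'wrist_force': array([ 0.29215679, -0.37022156,  0.42826931]), 'torque': array([-0.00246501, -0.0524382 ,  0.03818022]), 'grip_force': 0.0, 'width': 1.0012853665694006} 0.0187
```

View pics/scene0.png

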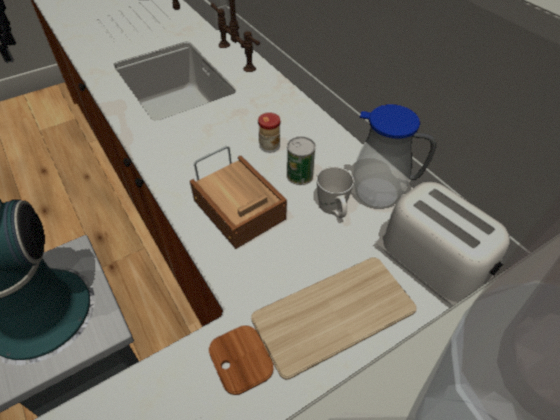

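View pics/top0.png

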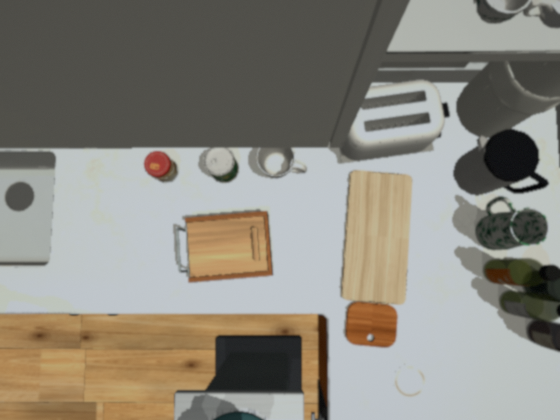

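The scene view shows the box at about (238,200) with the clip upright at its far-left end (213,160), and the board at (330,320) with its handle toward the robot. In the top view the box spans cols 185-272 and rows 210-282, with the clip at col 180 and the push bar at (255,243). The board runs from rows 170 to 345 at col 378. I'll enlarge both to read them closer.

Run:
```python
import cv2
im=cv2.imread("pics/top0.png")
cv2.imwrite("pics/t1.png",cv2.resize(im[195:300,165:290],None,fx=5.6,fy=5.6,interpolation=cv2.INTER_CUBIC))
cv2.imwrite("pics/t2.png",cv2.resize(im[160:355,330:425],None,fx=3,fy=3,interpolation=cv2.INTER_CUBIC))
```

```text
(no output)
```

View pics/t1.png

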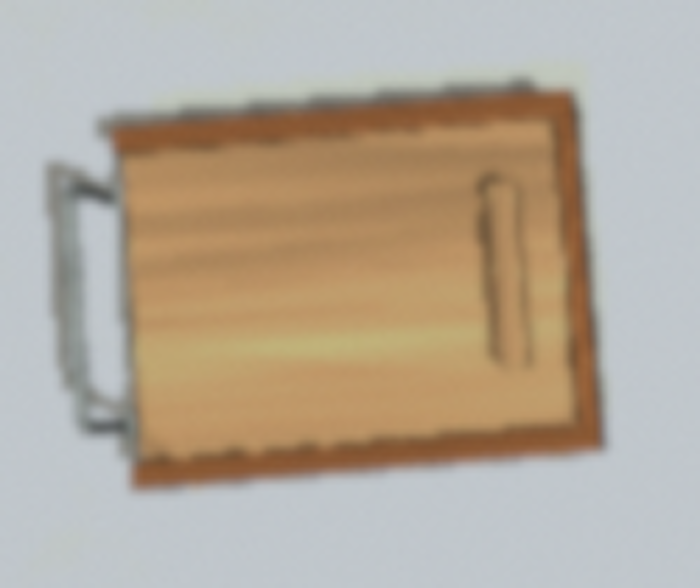

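View pics/t2.png

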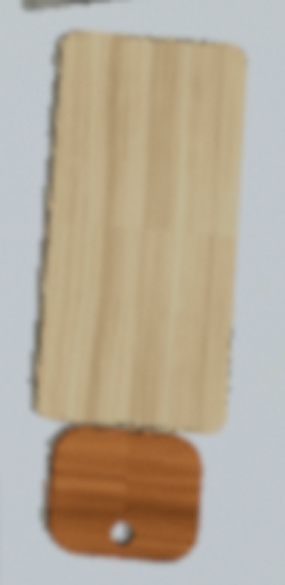

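The enlarged top view gives the box top corners at (112,127), (573,92), (603,447) and (135,488). The clip bar runs (60,165)-(75,385) and the push bar is centred at (508,270). The board's light corners are at (62,30), (245,45), (228,430) and (35,415). Next I'll fit the poses.

Create h.py:
```python
import numpy as np, json
from workcell import bot, imaging, workorder
from scipy.spatial.transform import Rotation as R
def ray(name,u,v,z):
    i=imaging.camera_info(name);K=i["intrinsics"];T=i["extrinsics"]
    d=T[:3,:3]@np.linalg.solve(K,[u,v,1.]);return T[:3,3]+d*(z-T[2,3])/d[2]
def fit2(loc,W):
    loc=np.array(loc,float);W=np.array(W)[:,:2];a,b=loc.mean(0),W.mean(0)
    z=np.sum(np.conj((loc-a)@[1,1j])*((W-b)@[1,1j]));th=np.angle(z)
    c,s=np.cos(th),np.sin(th);M=np.array([[c,-s],[s,c]]);t=b-M@a
    return th,t,np.abs((loc@M.T+t)-W).max()
def to_w(p,th,t):
    c,s=np.cos(th),np.sin(th);p=np.asarray(p,float)
    return np.r_[np.array([[c,-s],[s,c]])@p[:2]+t,p[2]]
def tool(target):
    "offset of a world point in tool axes"
    s=bot.read_state();M=R.from_rotvec(s["tcp_rot"]).as_matrix()
    return M.T@(np.array(target)-s["tool_pos"])
```

Run:
```python
from h import *
f=lambda u,v,z:ray("top",165+(u+.5)/5.6-.5,195+(v+.5)/5.6-.5,z)
g=lambda u,v,z:ray("top",330+(u+.5)/3-.5,160+(v+.5)/3-.5,z)
th,t,e=fit2([(.078,.1),(.078,-.1),(-.078,-.1),(-.078,.1)],[f(*p,.078) for p in[(112,127),(573,92),(603,447),(135,488)]])
print("box",th,t,e)
print("clip bar",to_w((0,.109,.116),th,t),f(60,165,.116),f(76,385,.116))
print("lidbar",to_w((0,-.067,.09),th,t),f(508,270,.09))
b,tb,e=fit2([(.08,-.218),(-.08,-.218),(-.08,.112),(.08,.112)],[g(*p,.013) for p in[(62,30),(245,45),(228,430),(35,415)]])
print("board",b,tb,e, to_w((0,.218,0.013),b,tb),g(122,562,.013))
print(to_w((0,-.034,.058),th,t))
M=R.from_rotvec(bot.read_state()["tcp_rot"]).as_matrix();print(M)
for p in[(158,165),(220,163),(275,160)]: print(ray("top",*p,.1))
json.dump([th,*t,b,*tb],open("pose.json","w"))
```

```text
box 0.08490285453540362 [0.50585953 0.02020523] 0.0024712095475789564
clip bar [0.49661624 0.1288126  0.116     ] [0.55487428 0.13934397 0.116     ] [0.46410571 0.13019189 0.116     ]
lidbar [ 0.51154119 -0.04655343  0.09      ] [ 0.51267259 -0.04564891  0.09      ]
board 1.491477482559141 [ 0.48239038 -0.34333715] 0.0034547099499948053 [ 0.26507579 -0.32606376  0.013     ] [ 0.26158953 -0.32466492  0.013     ]
[ 0.50874276 -0.0136723   0.058     ]
[[-9.66702106e-01  2.55903660e-01 -5.96111573e-04]
 [ 2.55904343e-01  9.66700131e-01 -1.95537744e-03]
 [ 7.58728903e-05 -2.04281503e-03 -9.99997911e-01]]
[0.69815168 0.18869682 0.1       ]
[0.70280286 0.03979382 0.1       ]
[ 0.70990297 -0.09189492  0.1       ]
```

Units first: shifts go in shares of 62.5 mm and turns go in shares of 4 rad. So -0.1715 rad / 4 = -0.0429.

Emit:
{"name": "jog_arm", "arguments": {"rows": [0,0,0,-0.0429,0,0,0,-0.0429], "jaw": 0.5, "squeeze": 20}}

```text
time: 0.35
tool_pos: [0.1726, 0.6521, 0.2305]
tcp_rot: [0.141, -3.138, 0.002]
wrist_force: [0.9, 0.7, -0.2]
width: 0.601
grip_force: 0.0
```

Run:
```python
from h import *
th,a,b,*_=json.load(open("pose.json"));t=np.array([a,b])
print(tool(to_w((0,.114,.16),th,t)), bot.read_state()["q"])
print(R.from_rotvec(bot.read_state()["tcp_rot"]).as_matrix()[:,1],[-np.sin(th),np.cos(th)])
```

```text
[-0.27580125 -0.54513564  0.0710242 ] [ 1.27509843e+00  2.64426193e-01  1.60486430e+00 -4.91338417e-06
  1.27370804e+00 -3.85555042e-01]
[-0.08973797  0.99596456 -0.00130444] [np.float64(-0.08480088766411975), np.float64(0.9963979172255316)]
```

Scaled: -0.0545 m is -0.872, -0.0276 m is -0.4416.

Emit:
{"name": "jog_arm", "arguments": {"rows": [-0.4416,-0.872,0.064,0,-0.4416,-0.872,0.064,0,-0.4416,-0.872,0.064,0,-0.4416,-0.872,0.064,0,-0.4416,-0.872,0.064,0], "jaw": 0.5, "squeeze": 20, "quiet": true}}

```text
ok
```

Emit:
{"name": "jog_arm", "arguments": {"rows": [-0.4416,-0.872,0.064,0,-0.4416,-0.872,0.064,0,-0.4416,-0.872,0.064,0,-0.4416,-0.872,0.064,0,-0.4416,-0.872,0.064,0]}}

```text
time: 1.6
tool_pos: [0.4941, 0.1308, 0.191]
tcp_rot: [-0.132, 3.139, 0.0]
wrist_force: [0.9, 0.8, -0.0]
width: 0.498
grip_force: 0.0
```

Emit:
{"name": "jog_arm", "arguments": {"rows": [0,0,0,0], "quiet": true}}

```text
ok
```

```bash
python3 - <<'E'
from h import *
import cv2
th,a,b,*_=json.load(open("pose.json"));t=np.array([a,b])
print(tool(to_w((0,.114,.101),th,t)), bot.read_state()["q"],bot.read_state()["tool_pos"])
im=imaging.read_camera("wrist");im2=imaging.read_camera("top")
cv2.imwrite("pics/w1.png",np.hstack([cv2.resize(im,(400,300)),cv2.resize(im2[195:300,150:290],(400,300))])[:,:,::-1])
E
```

```text
[-0.00177695  0.00477464  0.08959014] [ 2.06979408e-01 -1.61592892e-02  1.99398905e+00 -1.08931939e-03
  1.16466070e+00 -1.44148350e+00] [0.49485348 0.12900014 0.1905967 ]
```

View pics/w1.png

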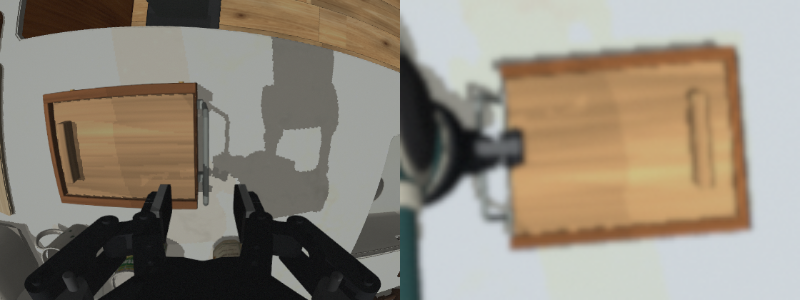

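The wrist view shows the fingers at cols 160 and 240, with the clip's top bar between them at col 205. I'll descend and close on it.

Scaled: 0.03 m is 0.48, 0.0295 m is 0.472.

Emit:
{"name": "jog_arm", "arguments": {"rows": [-0.016,0.04,0.48,0,-0.016,0.04,0.48,0,0,0,0.472,0,0,0,0,0]}}

```text
time: 2.33
tool_pos: [0.4917, 0.1389, 0.0992]
tcp_rot: [0.136, -3.132, 0.001]
wrist_force: [-0.1, -0.7, -0.4]
width: 0.502
grip_force: 0.0
```

Emit:
{"name": "jog_arm", "arguments": {"rows": [0,0,0,0,0,0,0,0,0,0,0,0,0,0,0,0], "jaw": 0, "squeeze": 20}}

```text
time: 2.82
tool_pos: [0.4961, 0.1383, 0.1033]
tcp_rot: [-0.132, 3.137, 0.002]
wrist_force: [-1.6, 1.0, 6.1]
width: 0.057
grip_force: 20.6
```

Emit:
{"name": "jog_arm", "arguments": {"rows": [0,0,0,0,0,0,0,0]}}

```text
time: 3.08
tool_pos: [0.4962, 0.1382, 0.1033]
tcp_rot: [-0.131, 3.137, 0.002]
wrist_force: [-1.5, 0.8, 6.9]
width: 0.06
grip_force: 20.6
```

Scaled: 0.015 m is 0.24, 0.0139 m is 0.2224.

Emit:
{"name": "jog_arm", "arguments": {"rows": [0,0.24,0.0528,0,0,0.2224,0.096,0,0,0.2016,0.136,0,0,0.1712,0.1712,0,0,0,0,0]}}

```text
time: 3.7
tool_pos: [0.4915, 0.1916, 0.0734]
tcp_rot: [-0.132, 3.137, 0.004]
wrist_force: [0.1, 5.4, 2.7]
width: 0.056
grip_force: 21.1
```

Scaled: 0.0152 m is 0.2432, 0.0148 m is 0.2368.

Emit:
{"name": "jog_arm", "arguments": {"rows": [0,0.136,0.2016,0,0,0.096,0.2224,0,0,0.0528,0.2368,0,0,0.0064,0.2432,0,0,0,0,0]}}

```text
time: 4.32
tool_pos: [0.49, 0.2104, 0.0161]
tcp_rot: [-0.13, 3.137, 0.006]
wrist_force: [-0.6, 11.7, -1.4]
width: 0.055
grip_force: 21.7
```

Emit:
{"name": "jog_arm", "arguments": {"rows": [0,-0.008,0.08,0,0,0,0,0]}}

```text
time: 4.58
tool_pos: [0.49, 0.21, 0.0116]
tcp_rot: [-0.13, 3.137, 0.007]
wrist_force: [-1.4, 11.6, -2.1]
width: 0.056
grip_force: 21.7
```

Emit:
{"name": "jog_arm", "arguments": {"rows": [0,0,0,0,0,0,0,0,0,0,0,0], "jaw": 0.45}}

```text
time: 4.95
tool_pos: [0.4891, 0.207, 0.0115]
tcp_rot: [0.132, -3.138, 0.001]
wrist_force: [0.4, -0.0, 0.9]
width: 0.449
grip_force: 0.0
```

Emit:
{"name": "jog_arm", "arguments": {"rows": [0,0,-0.48,0,0,0,-0.64,0,0,0,-0.8,0,0,0,-0.32,0,0,0,0,0]}}

```text
time: 5.58
tool_pos: [0.491, 0.2077, 0.154]
tcp_rot: [-0.131, 3.134, 0.002]
wrist_force: [-0.3, -0.3, 0.2]
width: 0.449
grip_force: 0.0
```

```bash
python3 - <<'E'
from h import *
th,a,b,*_=json.load(open("pose.json"));t=np.array([a,b])
print(tool([0.512,-.0461,.083]))
import cv2
im=imaging.read_camera("wrist");im2=imaging.read_camera("top")
cv2.imwrite("pics/w2.png",np.hstack([cv2.resize(im,(400,300)),cv2.resize(im2[195:300,150:290],(400,300))])[:,:,::-1])
E
```

```text
[ 0.0006364  -0.2547847   0.07076961]
```

View pics/w2.png

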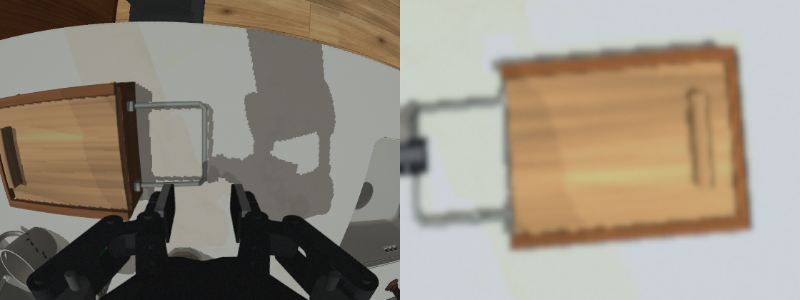

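The clip lies folded flat, with its bar at wrist col 205 beyond the box end. Next I move over the push bar and grip it.

Scaled: -0.051 m is -0.816.

Emit:
{"name": "jog_arm", "arguments": {"rows": [0,-0.816,0,0,0,-0.816,0,0,0,-0.816,0,0,0,-0.816,0,0,0,-0.816,0,0], "quiet": true}}

```text
ok
```

Emit:
{"name": "jog_arm", "arguments": {"rows": [0,0,0.24,0,0,0,0.24,0,0,0,0,0]}}

```text
time: 6.68
tool_pos: [0.5082, -0.0452, 0.1186]
tcp_rot: [0.134, -3.133, -0.002]
wrist_force: [-0.7, 0.1, 0.5]
width: 0.451
grip_force: 0.0
```

```bash
python3 - <<'E'
from h import *
print(tool([0.512,-.0461,.083]))
E
```

```text
[-0.00395468 -0.00130367  0.03557802]
```

Scaled: 0.015 m is 0.24, 0.005 m is 0.08.

Emit:
{"name": "jog_arm", "arguments": {"rows": [-0.048,0,0.24,0,0,0,0.24,0,0,0,0.08,0,0,0,0,0]}}

```text
time: 7.18
tool_pos: [0.5132, -0.0461, 0.0861]
tcp_rot: [0.133, -3.137, -0.0]
wrist_force: [-0.3, 0.4, 0.8]
width: 0.447
grip_force: 0.0
```

Emit:
{"name": "jog_arm", "arguments": {"rows": [0,0,0,0,0,0,0,0,0,0,0,0,0,0,0,0,0,0,0,0], "jaw": 0, "squeeze": 25}}

```text
time: 7.8
tool_pos: [0.5141, -0.0453, 0.0875]
tcp_rot: [-0.131, 3.138, 0.003]
wrist_force: [-0.2, 4.8, 1.1]
width: 0.127
grip_force: 25.6
```

Scaled: 0.005 m is 0.08.

Emit:
{"name": "jog_arm", "arguments": {"rows": [0,0,0,0,0,0,0,0,0,0,0.08,0,0,0,0,0], "jaw": 0.3}}

```text
time: 8.3
tool_pos: [0.5132, -0.0465, 0.0811]
tcp_rot: [0.132, -3.138, -0.0]
wrist_force: [0.6, 0.9, -0.8]
width: 0.299
grip_force: 0.0
```

Emit:
{"name": "jog_arm", "arguments": {"rows": [0,0,0,0,0,0,0,0,0,0,0,0,0,0,0,0], "jaw": 0, "squeeze": 25}}

```text
time: 8.8
tool_pos: [0.5134, -0.0454, 0.0817]
tcp_rot: [0.132, -3.138, -0.003]
wrist_force: [-0.4, 4.6, 2.0]
width: 0.126
grip_force: 27.7
```

Emit:
{"name": "jog_arm", "arguments": {"rows": [0,0,0,0]}}

```text
time: 8.93
tool_pos: [0.5134, -0.0454, 0.0817]
tcp_rot: [0.132, -3.138, -0.003]
wrist_force: [-0.7, 5.4, 0.9]
width: 0.127
grip_force: 27.7
```

Scaled: 0.02 m is 0.32, 0.01 m is 0.16.

Emit:
{"name": "jog_arm", "arguments": {"rows": [0,0.16,0,0,0,0.32,0,0,0,0.32,0,0,0,0,0,0]}}

```text
time: 9.43
tool_pos: [0.5093, 0.0044, 0.0817]
tcp_rot: [0.135, -3.139, 0.001]
wrist_force: [0.2, 0.7, -0.4]
width: 0.128
grip_force: 27.5
```

Emit:
{"name": "jog_arm", "arguments": {"rows": [0,0.4,0,0,0,0.4,0,0,0,0.4,0,0,0,0.192,0,0,0,0,0,0]}}

```text
time: 10.05
tool_pos: [0.5022, 0.0902, 0.0817]
tcp_rot: [0.134, -3.139, 0.001]
wrist_force: [-1.1, -0.8, -1.6]
width: 0.137
grip_force: 27.4
```

Emit:
{"name": "jog_arm", "arguments": {"rows": [0,0,0,0,0,0,0,0,0,0,0,0], "jaw": 0.5, "squeeze": 20}}

```text
time: 10.42
tool_pos: [0.5024, 0.0896, 0.0819]
tcp_rot: [-0.131, 3.139, -0.0]
wrist_force: [0.3, 0.4, 0.5]
width: 0.502
grip_force: 0.0
```

Emit:
{"name": "jog_arm", "arguments": {"rows": [0,0,-0.48,0,0,0,-0.8,0,0,-0.8,-0.32,0,0,-0.88,0,0,0,0,0,0.0436]}}

```text
time: 11.05
tool_pos: [0.5117, -0.0181, 0.1827]
tcp_rot: [0.155, 3.136, -0.002]
wrist_force: [0.1, 0.5, -0.2]
width: 0.494
grip_force: 0.0
```

Emit:
{"name": "jog_arm", "arguments": {"rows": [0,0,0,0.0436,0,0,0,0.0436,0,0,0,0.0436,0,0,0,0.0436], "quiet": true}}

```text
ok
```

Emit:
{"name": "jog_arm", "arguments": {"rows": [0,0,0,0.0436,0,0,0,0.0436,0,0,0,0.0436,0,0,0,0.0436,0,0,0,0]}}

```text
time: 12.18
tool_pos: [0.511, -0.0148, 0.1818]
tcp_rot: [2.124, 2.315, -0.0]
wrist_force: [-0.0, -0.1, -1.0]
width: 0.499
grip_force: 0.0
```

Run:
```python
from h import *
th,a,b,*_=json.load(open("pose.json"));t=np.array([a,b])
import cv2
print(tool(to_w((0,-.034,.03),th,t)),bot.read_state()["q"][5])
i=imaging.camera_info("wrist");im=imaging.read_camera("wrist");im2=imaging.read_camera("top")
json.dump([i["intrinsics"].tolist(),i["extrinsics"].tolist()],open("w3.json","w"))
cv2.imwrite("pics/w3.png",np.hstack([cv2.resize(im,(400,300)),cv2.resize(im2[195:300,150:290],(400,300))])[:,:,::-1])
```

```text
[ 0.0012781  -0.00215345  0.15177886] -0.16350138048603297
```

View pics/w3.png

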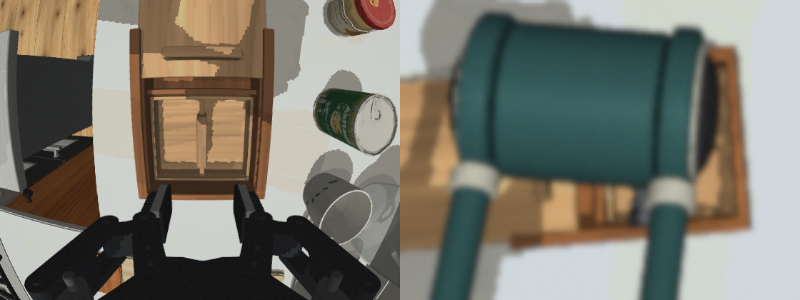

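The tray is uncovered. Its rib is at wrist (202,145), centred between the fingers at cols 160 and 243, and the lid hangs beyond it. I'll descend and grip.

Scaled: 0.04 m is 0.64, 0.035 m is 0.56.

Emit:
{"name": "jog_arm", "arguments": {"rows": [0.016,-0.032,0.64,0,0,0,0.64,0,0,0,0.56,0,0,0,0.4,0,0,0,0.16,0]}}

```text
time: 12.9
tool_pos: [0.5076, -0.0136, 0.0301]
tcp_rot: [-2.122, -2.313, 0.003]
wrist_force: [-0.3, 0.3, -0.3]
width: 0.497
grip_force: 0.0
```

Emit:
{"name": "jog_arm", "arguments": {"rows": [0,0,0,0,0,0,0,0,0,0,0,0,0,0,0,0,0,0,0,0], "jaw": 0, "squeeze": 40}}

```text
time: 13.52
tool_pos: [0.51, -0.0138, 0.0329]
tcp_rot: [2.124, 2.312, 0.002]
wrist_force: [0.2, 0.4, 6.1]
width: 0.133
grip_force: 41.5
```

Scaled: -0.035 m is -0.56, -0.03 m is -0.48.

Emit:
{"name": "jog_arm", "arguments": {"rows": [0,0,-0.16,0,0,0,-0.48,0,0,0,-0.56,0,0,0,-0.56,0,0,0,-0.32,0], "squeeze": 40}}

```text
time: 14.15
tool_pos: [0.5094, -0.0137, 0.1639]
tcp_rot: [2.124, 2.312, 0.002]
wrist_force: [1.2, -0.3, -2.3]
width: 0.133
grip_force: 40.8
```

Emit:
{"name": "jog_arm", "arguments": {"rows": [0,0,0,0]}}

```text
time: 14.28
tool_pos: [0.5102, -0.0138, 0.1637]
tcp_rot: [2.124, 2.311, 0.004]
wrist_force: [0.3, 1.0, -1.8]
width: 0.134
grip_force: 40.8
```

```bash
python3 - <<'E'
from h import *
*_,b,c,d=json.load(open("pose.json"))
p=to_w((0,-.03,.16),b,np.array([c,d]));print(p,tool(p))
E
```

```text
[ 0.51229606 -0.34571422  0.16      ] [-0.3309228  -0.02589177  0.00383283]
```

Scaled: -0.055 m is -0.88, -0.0043 m is -0.0688.

Emit:
{"name": "jog_arm", "arguments": {"rows": [-0.56,-0.0416,0,0,-0.88,-0.0688,0,0,-0.88,-0.0688,0,0,-0.88,-0.0688,0,0,-0.88,-0.0688,0,0]}}

```text
time: 14.9
tool_pos: [0.5094, -0.2704, 0.1597]
tcp_rot: [-2.124, -2.311, 0.001]
wrist_force: [1.3, -0.2, -1.9]
width: 0.132
grip_force: 40.7
```

Emit:
{"name": "jog_arm", "arguments": {"rows": [-0.72,-0.0576,0,0,-0.496,-0.04,0,0,0,0,0.64,0,0,0,0.64,0,0,0,0.48,0]}}

```text
time: 15.52
tool_pos: [0.5087, -0.3442, 0.0476]
tcp_rot: [-2.122, -2.309, 0.001]
wrist_force: [-0.2, -0.2, -1.6]
width: 0.135
grip_force: 40.7
```

Emit:
{"name": "jog_arm", "arguments": {"rows": [0,0,0.128,0,0,0,0,0,0,0,0,0]}}

```text
time: 15.9
tool_pos: [0.5122, -0.3464, 0.0453]
tcp_rot: [2.124, 2.311, 0.0]
wrist_force: [0.5, 0.3, -1.0]
width: 0.131
grip_force: 40.7
```

Scaled: 0.004 m is 0.064.

Emit:
{"name": "jog_arm", "arguments": {"rows": [0,0,0.064,0,0,0,0,0]}}

```text
time: 16.15
tool_pos: [0.5114, -0.3458, 0.0404]
tcp_rot: [2.125, 2.313, 0.0]
wrist_force: [-0.0, -0.5, -1.6]
width: 0.13
grip_force: 40.7
```

Emit:
{"name": "jog_arm", "arguments": {"rows": [0,0,0.032,0,0,0,0,0]}}

```text
time: 16.4
tool_pos: [0.5113, -0.3458, 0.038]
tcp_rot: [2.125, 2.313, 0.0]
wrist_force: [-0.3, -0.4, -1.6]
width: 0.132
grip_force: 40.8
```

Emit:
{"name": "jog_arm", "arguments": {"rows": [0,0,0.016,0,0,0,0,0]}}

```text
time: 16.65
tool_pos: [0.5113, -0.3458, 0.0379]
tcp_rot: [2.125, 2.313, 0.0]
wrist_force: [-1.7, 1.4, 5.9]
width: 0.132
grip_force: 41.8
```

The tray is in contact with the board at 5.9 N, so I'll release, retreat and check.

Emit:
{"name": "jog_arm", "arguments": {"rows": [0,0,0,0,0,0,0,0,0,0,0,0,0,0,0,0], "jaw": 0.45}}

```text
time: 17.15
tool_pos: [0.511, -0.3457, 0.0366]
tcp_rot: [-2.126, -2.313, 0.0]
wrist_force: [0.4, -0.6, 0.2]
width: 0.45
grip_force: 0.0
```

Emit:
{"name": "jog_arm", "arguments": {"rows": [0,0,-0.32,0,0,0,-0.64,0,0,0,-0.8,0,0,0,-0.8,0,0,0,-0.64,0]}}

```text
time: 17.77
tool_pos: [0.5117, -0.3461, 0.2413]
tcp_rot: [2.123, 2.31, 0.001]
wrist_force: [0.6, 0.2, -0.0]
width: 0.452
grip_force: 0.0
```

Emit:
{"name": "jog_arm", "arguments": {"rows": [0,0,-0.64,0,0.48,0,0,0,0,0,0,0]}}

```text
time: 18.15
tool_pos: [0.5089, -0.3148, 0.2794]
tcp_rot: [2.122, 2.313, 0.001]
wrist_force: [0.2, -0.2, -1.1]
width: 0.449
grip_force: 0.0
```

Run:
```python
from h import *
import cv2
im=imaging.read_camera("wrist");im2=imaging.read_camera("top");im3=imaging.read_camera("scene")
cv2.imwrite("pics/w4.png",np.vstack([np.hstack([cv2.resize(im,(400,300)),cv2.resize(im2,(400,300))]),np.hstack([cv2.resize(im3[130:400,150:450],(400,300)),cv2.resize(im2[195:300,150:290],(400,300))])])[:,:,::-1])
```

```text
(no output)
```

View pics/w4.png

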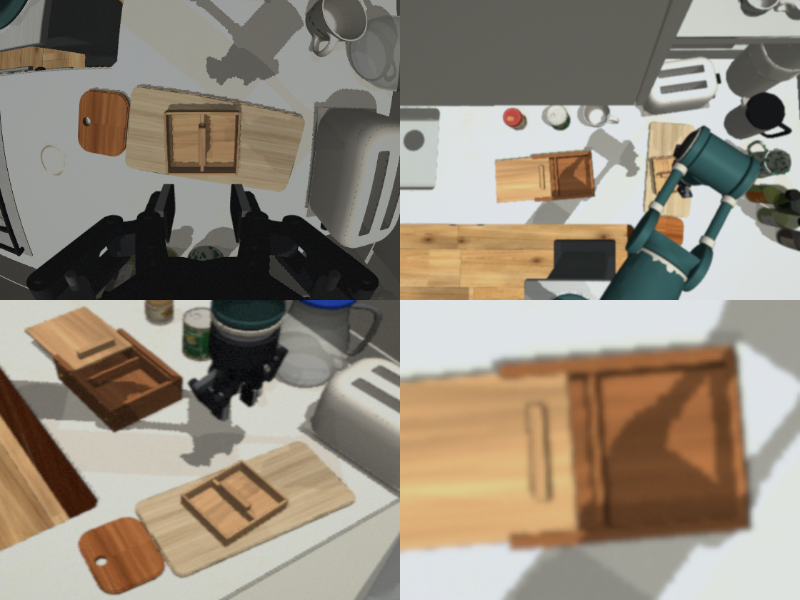

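The tray sits flat in the middle of the board, at wrist (202,142). The lid hangs in its grooves, well out past the cross wall, and the bystanders haven't moved.

```bash
python3 -c "
from workcell import bot, imaging, workorder
print(workorder.finish_job())"
```

```text
the job is handed in; nothing more can be done
None
```

I handed the job in at about 18 s, with no verdict returned: the clip is folded down, the lid is slid out about 136 mm and still in its grooves, the tray is flat in the middle of the board, and the mug, tin and jar look untouched; the clip was hidden under the lid in the last pictures, so its final position rests on the earlier view.

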